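Rebuild two ion-source lens stacks on their assembly jigs

ROBOT

A 7-joint arm with a two-finger parallel gripper is mounted at the origin on the work surface. World frame = base frame: x ahead of the robot, y to its left, z up, the work surface at z = 0. Lengths are in m, angles in rad, forces in N, time in s.
With the tool pointing down it reaches from about 0.425 to 0.925 m from the base axis. Payload 6.8 kg.
Tool frame: the origin (TCP) lies midway between the tips of the shut fingers; the grasp point (between the pads) lies r.grip_point_offset behind it (r.grip_point_offset is the distance from the TCP to the grasp point, in m); z points along the fingers, y is the line along which they close (so a half turn about z gives the same grasp; the last joint's range is limited). The gripper opens to 85 mm and grips with 20 to 120 N. Pads are 22 mm wide; open, the fingers measure 114 mm over their backs; the gripper's body (76 mm by 85 mm) begins 54 mm behind the grasp point. The pads swing forward as they close: fully open they stand 13 mm farther back than shut.
Start: joints at [1.2, 0.477, 0.022, 1.555, -0.011, 1.109, -0.083], TCP at [0.175, -0.652, 0.208] pointing down, gripper open.
Joint ranges: [-2.96, 2.96], [-0.34, 2.1], [-1.41, 1.46], [0.24, 2.44], [-1.37, 4.51], [0.17, 1.92], [-2.96, 2.96]. Speed limits (rad/s): [2.39, 2.39, 3.14, 3.14, 3.14, 3.14, 3.14].

INTERFACE

Orientations are given as a rotation vector (axis times angle).
In Python, from bench import r gives the robot as it stands. The module is installed in compiled form; this text tells all that it offers.
- The arm moves only by the shell command python3 -m crank 'ROWS' [FORCE]. ROWS is JSON, a list of rows, each a list of 5 numbers: the shift along the world's x, y, z in units of 200 mm (1.0 is 200 mm), then the turn about the world's z in units of 45 degrees (1.0 is 45 degrees), then the opening, from -1 (shut) to 1 (fully open). In form: [[dx, dy, dz, turn, jaw], ...]. A call has 1 to 8 rows; each row shifts and turns the commanded pose from where the row before left it; what a row does not reach is not made up. A row lasts 1/12 s, in which the tool goes at most 41.7 mm and 7.16 degrees, less where a joint would pass 70% of its speed; a pose out of reach is approached as far as the arm can. A call with a number of a shift or a turn outside -1 to 1 is refused whole. A call with a gripper value outside its range is refused whole. The fingers move at their own pace and stop on an object; FORCE is the grip in N (left out, the last holds). Time passes only in rows, so rows that do not move let the fingers close. It gives the time, the measured TCP pose, the force, the opening and the grip force at its end, in the units of the state.
- r.get_obs(): the state, without advancing time (a new reading comes with each control period).
- r.grab_frame(name): name is "scene" or "side" or "wrist"; returns the picture (400x640x3 uint8, blue, green, red); there is no depth.
- r.camera_model(name): a dict with "fx", "fy", "cx", "cy" (pixels), "R" (3x3) and "t" (3): a world point X has camera coordinates R X + t. Camera axes: x right, y down, z forward; pixel columns grow to the right and rows downward; lengths in m; the calibration is good to about 2 mm. A picture is of the moment at which its call begins: read the wrist's pose just before it. camera_model takes no time and is no camera call; for the wrist camera it gives the pose at the moment of the call.
- r.hand_in(): hands the job in; it is judged then, once.
The state is a dict: "clock": time; "joints": joint angles; "qvel": joint speeds; "tau": joint torques, N m; "tcp_pos": TCP position; "orientation": TCP orientation; "contact_force": force on the tool from outside, world axes, zero at the start; "moment": the same for the moment, N m; "grip_width": finger opening in m; "gripper_force": force on a finger pad.
Only numpy, scipy, OpenCV 4.12 (cv2) and the standard library are available. Lean on these libraries where they do the work, as an engineer would, in place of code of your own. Each camera call takes 0.05 s, during which the arm holds its last target. There are 200 camera calls.

TASK

Rebuild the two cleaned ion-source stacks by threading the parts over the jig posts, each lying flat on the one below. On the square jig with the tall post goes the wide steel flange, hub up, then the narrow tall white ceramic tube, then the steel cone, point up; on the round jig with the short post goes the square aluminium plate and then the wide low white ceramic ring. Lower the ceramics into place rather than dropping them, and leave the blue-capped sample vial standing where it is.

Things in the scene. Friction and masses are not known exactly. Their poses are not given: they have to be found in the camera images.
- jig_tall: Assembly jig fixed to the bench: black square foot 90 x 90 mm, 12 mm thick, with an upright round steel post (10 mm diameter, tapering to 4 mm in its last 5 mm) in its middle that rises 70 mm above the foot, to 82 mm above the bench. Origin: centre of the foot's underside on the post's axis; z up. Its place changes from start to start.
- jig_short: Assembly jig fixed to the bench: black round foot of 90 mm diameter, 12 mm thick, with an upright round steel post (10 mm diameter, tapering to 4 mm in its last 5 mm) in its middle that rises 38 mm above the foot, to 50 mm above the bench. Origin: centre of the foot's underside on the post's axis; z up.
- flange: Wide steel flange: round disc 70 mm in diameter and 8 mm thick with a hub on top, 40 mm in diameter and 16 mm tall (24 mm overall); through bore of 22 mm. Best gripped across the hub. About 320 g. Origin: centre of the underside; z up along the bore. Lies loose on the bench, right way up.
- insulator: Narrow tall white ceramic tube: 34 mm outer diameter, 22 mm through bore, 36 mm tall, about 70 g. Origin: centre of the underside; z up along the bore. Lies loose on the bench, right way up.
- cone: Steel sampler cone: cylindrical collar 44 mm in diameter and 18 mm tall, topped by a cone that narrows to 12 mm, 44 mm tall overall. A 22 mm bore enters from below, 18 mm deep and closed at its top. Grip the collar. About 280 g. Origin: centre of the underside; z up to the point. Lies loose on the bench, right way up.
- plate: Square aluminium electrode plate: 50 x 50 mm, 16 mm thick, 22 mm through bore in its middle, about 95 g. Sides parallel to its x and y axes. Origin: centre of the underside; z up. Lies loose on the bench, right way up.
- ring: Wide low white ceramic ring: 50 mm outer diameter, 22 mm through bore, 16 mm tall, about 95 g. Origin: centre of the underside; z up along the bore. Lies loose on the bench, right way up.
- vial: Sample vial with a blue cap, loose and upright on the bench: 28 mm in diameter, 55 mm tall, 50 g; to be left alone. Origin: centre of the underside. (Also about, not part of the job: small tweezers and a brass thumbscrew, 22 mm tall or less, at least 110 mm from the centre of any other thing; instruments stand at the far edge and both sides of the bench, beyond 0.74 m ahead and 0.55 m sideways.)
There are look-alikes about, which are no part of the job. What is shaped like the ring but green, purple or turquoise is not meant.

How it is judged:
By the outcome, as a careful person would: the job done as asked, in the order asked, and still so for the second after the job is handed in, with the robot touching nothing.
It also fails if it takes over 120 s, if anything falls off the work surface, if the arm or the gripper's body presses on something with over 40 N, if the wrist force passes 120 N, or if a joint passes its speed limit or range.

## Working session

There is one attempt and no reset: what is moved stays moved. The work goes in short steps, Python scripts to look and compute and a shell command to move; the robot and the scene stay as the last step left them, time stands still between calls to the robot, and variables do not carry over. Pictures are saved under pics/ and viewed, at most 14 in all, crops included, and the job is handed in when it is done.

```bash
mkdir -p pics
python3 - <<'E'
from bench import r
import cv2
o=r.get_obs();print(o['clock'],o['tcp_pos'],o['orientation'],o['grip_width'],r.grip_point_offset)
for n in("scene","side"):
    cv2.imwrite(f"pics/{n}0.png",r.grab_frame(n));m=r.camera_model(n);print(n,m)
E
```

```text
0.0 [ 0.17513747 -0.65123703  0.20684321] [-3.11279694e+00 -4.11281211e-01  5.54811520e-04] 0.08554941549826144 0.0187
scene {'fx': 488.5147607100453, 'fy': 488.5147607100453, 'cx': 315.5687070702958, 'cy': 198.4008408932548, 'R': array([[-0.5743195 ,  0.81853574, -0.01250431],
       [ 0.69573194,  0.47999166, -0.53438289],
       [-0.43140953, -0.31560616, -0.84515003]]), 't': array([ 0.29145401, -0.34009505,  1.48547382])}
side {'fx': 445.7520938309343, 'fy': 445.7520938309343, 'cx': 313.8163712918343, 'cy': 206.18820959244823, 'R': array([[ 0.99869269, -0.04737691,  0.01919201],
       [-0.01515124, -0.63294494, -0.77404854],
       [ 0.04881952,  0.77274584, -0.63283531]]), 't': array([-0.50507937,  0.04791333,  1.02528421])}
```

View pics/scene0.png

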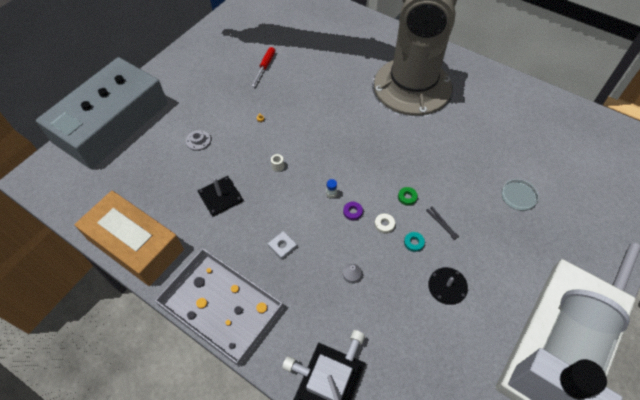

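View pics/side0.png

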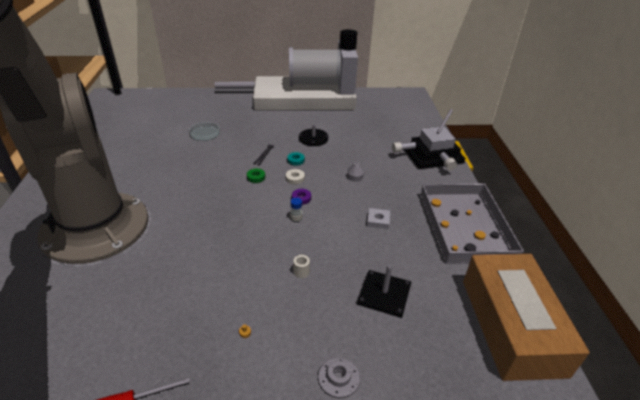

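The only white ring-shaped part is at scene (385,222). The look-alikes are green (408,196), purple (353,211) and turquoise (414,241), and the tall white tube is at (278,162). I'll confirm this with enlarged crops.

```bash
cat > h.py <<'E'
import numpy as np
from bench import r
def proj(n,X,m=None):
    m=m or r.camera_model(n);c=m['R']@np.asarray(X,float)+m['t'];return np.array([m['fx']*c[0]/c[2]+m['cx'],m['fy']*c[1]/c[2]+m['cy']])
def ray(n,uv,z,m=None):
    m=m or r.camera_model(n);d=m['R'].T@np.array([(uv[0]-m['cx'])/m['fx'],(uv[1]-m['cy'])/m['fy'],1]);o=-m['R'].T@m['t'];return (o+d*(z-o[2])/d[2])
E
python3 - <<'E'
import cv2,numpy as np
from h import *
P={'flange':((198,140),(339,378)),'tube':((278,162),(302,266)),'cone':((352,272),(356,172)),'plate':((283,245),(379,217)),'ring':((385,222),(295,176)),'jt':((220,193),(386,290)),'js':((448,285),(314,135)),'vial':((332,188),(297,208))}
S,D=cv2.imread('pics/scene0.png'),cv2.imread('pics/side0.png')
rows=[]
for k,(a,b) in P.items():
    print(k,ray('scene',a,.012).round(3),ray('side',b,.012).round(3))
    t=[cv2.resize(cv2.copyMakeBorder(I,30,30,30,30,0)[q[1]+5:q[1]+55,q[0]+5:q[0]+55],(200,200),interpolation=cv2.INTER_CUBIC) for I,q in((S,a),(D,b))]
    for x in t: cv2.putText(x,k,(3,14),0,.5,(0,255,255),1)
    rows.append(t)
cv2.imwrite('pics/c1.png',np.vstack([np.hstack([rows[i][0] for i in range(4)]),np.hstack([rows[i][0] for i in range(4,8)]),np.hstack([rows[i][1] for i in (0,1,2,5)])]))
E
```

```text
flange [ 0.53  -0.387  0.012] [ 0.528 -0.399  0.012]
tube [ 0.463 -0.155  0.012] [ 0.474 -0.147  0.012]
cone [0.62  0.184 0.012] [0.628 0.191 0.012]
plate [0.656 0.007 0.012] [0.66  0.005 0.012]
ring [0.46  0.179 0.012] [0.464 0.176 0.012]
jt [ 0.629 -0.219  0.012] [ 0.638 -0.216  0.012]
js [0.521 0.384 0.012] [0.524 0.387 0.012]
vial [0.45  0.013 0.012] [0.467 0.043 0.012]
```

View pics/c1.png

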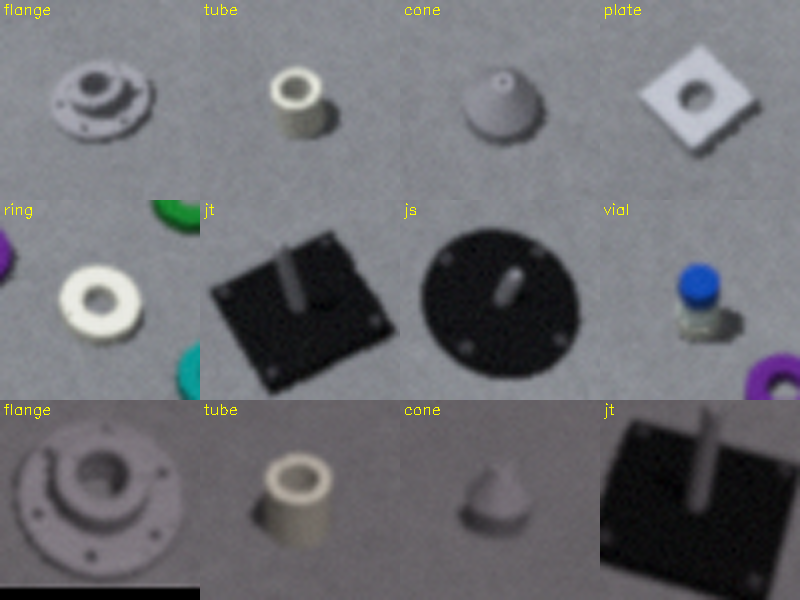

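White ring at scene (385,222) confirmed, since the others nearby are coloured. Bores and post tips are visible, so I'll triangulate them, with automatic masks for the feet, plate and ring.

Run:
```python
import cv2,numpy as np
from h import *
S,D=cv2.imread('pics/scene0.png'),cv2.imread('pics/side0.png')
def two(k,a,b,z):
    A=ray('scene',a,z);B=ray('side',b,z);print(k,A[:2].round(4),B[:2].round(4),'mean',((A+B)/2)[:2].round(4))
two('flange',(196.75,135.75),(339.5,371),.024)
two('tube',(277,159),(301.5,260.5),.036)
two('cone',(352.75,267.5),(356,164),.044)
two('jt tip',(216.75,180),(387.75,267.5),.082)
two('jt base',(219.5,195.5),(386,292),.012)
def blob(I,c,f,R=32):
    x,y=max(c[0]-R,0),max(c[1]-R,0);W=I[y:y+2*R,x:x+2*R];W=cv2.resize(W,None,fx=4,fy=4,interpolation=cv2.INTER_CUBIC)
    m=f(W).astype(np.uint8)*255
    cs,_=cv2.findContours(m,cv2.RETR_EXTERNAL,cv2.CHAIN_APPROX_NONE)
    k=max(cs,key=cv2.contourArea);h=cv2.convexHull(k)
    return h[:,0]/4.-.375+[x,y]
g=lambda W:cv2.cvtColor(W,6).astype(int)
def cen(h): 
    m=cv2.moments((h*64).astype(np.float32).reshape(-1,1,2));return np.array([m['m10'],m['m01']])/m['m00']/64
for k,a,b,z,fs,fd,R in(('jt',(220,195),(386,292),.012,lambda W:g(W)<45,lambda W:g(W)<38,36),('js',(448,285),(314,135),.012,lambda W:g(W)<45,lambda W:g(W)<38,36),
   ('plate',(283,245),(379,217),.016,lambda W:g(W)>175,lambda W:g(W)>135,20),('ring',(385,222),(295,176),.016,lambda W:g(W)>185,lambda W:g(W)>140,16)):
    hs=[]
    for n,I,c,f in(('scene',S,a,fs),('side',D,b,fd)):
        h=blob(I,c,f,R);w=np.array([ray(n,p,z)[:2] for p in h]);hs.append(cen(h))
        rc=cv2.minAreaRect((w*1000).astype(np.float32));print(k,n,np.round(rc[0],1),np.round(rc[1],1),round(rc[2],1))
    two(k,*hs,z)
```

```text
flange [ 0.5261 -0.3912] [ 0.5288 -0.3937] mean [ 0.5275 -0.3924]
tube [ 0.47   -0.1511] [ 0.4727 -0.1541] mean [ 0.4713 -0.1526]
cone [0.6225 0.1856] [0.6242 0.1816] mean [0.6234 0.1836]
jt tip [ 0.6317 -0.2107] [ 0.6321 -0.2209] mean [ 0.6319 -0.2158]
jt base [ 0.6355 -0.2149] [ 0.6374 -0.2212] mean [ 0.6364 -0.2181]
jt scene [ 634.3 -213.4] [93.1 88.4] 66.8
jt side [ 633.  -221.6] [93.7 88.6] 67.1
jt [ 0.6353 -0.2125] [ 0.6328 -0.2243] mean [ 0.6341 -0.2184]
js scene [521.9 383.1] [87.9 87.6] 34.8
js side [520.7 375.4] [94.8 84.2] 88.8
js [0.5229 0.384 ] [0.5209 0.3745] mean [0.5219 0.3793]
plate scene [655.5   3.4] [48.4 48.2] 78.3
plate side [659.4   5.6] [45.5 46.7] 78.8
plate [0.656  0.0035] [0.6594 0.0052] mean [0.6577 0.0044]
ring scene [461.6 177.5] [49.1 48.1] 7.4
ring side [463.5 179.1] [50.3 48.3] 88.8
ring [0.4617 0.1778] [0.4637 0.1787] mean [0.4627 0.1782]
```

```bash
python3 -m crank '[[0.16,0.118,0,0,1],[0.16,0.118,0,0,1],[0.16,0.118,0,0,1],[0.16,0.118,0,0,1],[0.16,0.118,0,0,1],[0.16,0.118,0,0,1],[0.16,0.118,0,0,1],[0.16,0.118,0,0,1]]' 40; python3 -m crank '[[0.16,0.118,0,0,1],[0.16,0.118,0,0,1],[0.16,0.118,0,0,1],[0,0,0,0,1],[0,0,0,0,1],[0,0,0,0,1]]'
python3 - <<'E'
from h import *
import cv2
print(r.get_obs()['orientation']); m=r.camera_model('wrist');print(m); cv2.imwrite('pics/w1.png',r.grab_frame('wrist'));print(proj('wrist',(.5275,-.3924,.024)))
E
```

```text
clock: 0.77
tcp_pos: [0.4325, -0.4615, 0.2075]
orientation: [-3.114, -0.411, 0.001]
contact_force: [1.4, -0.9, 0.1]
grip_width: 0.0856
gripper_force: 0.0
clock: 1.27
tcp_pos: [0.5268, -0.3924, 0.2072]
orientation: [-3.114, -0.412, 0.002]
contact_force: [-0.5, -0.2, -1.1]
grip_width: 0.0854
gripper_force: 0.0
[-3.11427823e+00 -4.11899359e-01  2.13838461e-03]
{'fx': 309.05619805063293, 'fy': 309.05619805063293, 'cx': 316.417058459249, 'cy': 199.61685281572161, 'R': array([[ 2.60817368e-01, -9.65388063e-01, -4.33906439e-04],
       [-9.25599707e-01, -2.50195467e-01,  2.84020090e-01],
       [-2.74298166e-01, -7.36757485e-02, -9.58818231e-01]]), 't': array([-0.515804  ,  0.35206317,  0.49308942])}
[316.20540339 171.48126666]
```

View pics/w1.png

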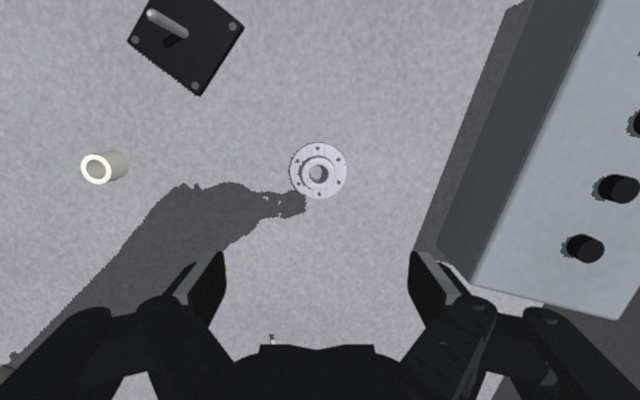

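The wrist view shows the flange bore at (318,174), the jig post tip at (151,14) and the tube bore at (97,169). I'll cast rays for these.

Run:
```python
from h import *
for k,u,z in(('fl',(318,173.5),.024),('tip',(151,14),.082),('base',(185,34),.012),('tube',(97,169),.036)):print(k,ray('wrist',u,z).round(4))
```

```text
fl [ 0.5258 -0.395   0.024 ]
tip [ 0.6318 -0.2221  0.082 ]
base [ 0.6312 -0.2219  0.012 ]
tube [ 0.4698 -0.1573  0.036 ]
```

```bash
python3 -m crank '[[0,-0.008,-0.198,0,1],[0,0,-0.198,0,1],[0,0,-0.198,0,1],[0,0,-0.198,0,0.6],[0,0,-0.198,0,0.6],[0,0,0,0,0.3],[0,0,0,0,-0.3],[0,0,0,0,-0.8]]' 60; python3 -m crank '[[0,0,0,0,-1],[0,0,0,0,-1],[0,0,0,0,-1],[0,0,0,0,-1]]'; python3 -m crank '[[0,0,0.1,0,-1],[0,0,0.2,0,-1],[0,0,0.2,0,-1],[0,0,0.2,0,-1],[0,0,0,0,-1]]'
```

```text
clock: 1.98
tcp_pos: [0.5278, -0.3957, 0.012]
orientation: [3.113, 0.409, 0.003]
contact_force: [-0.4, -0.3, 0.8]
grip_width: 0.0329
gripper_force: 0.0
clock: 2.32
tcp_pos: [0.5281, -0.3943, 0.0114]
orientation: [3.113, 0.411, 0.003]
contact_force: [-0.2, -0.4, -0.4]
grip_width: 0.0
gripper_force: 0.0
clock: 2.73
tcp_pos: [0.532, -0.3968, 0.1597]
orientation: [3.105, 0.41, 0.018]
contact_force: [0.6, -0.8, 0.6]
grip_width: -0.0002
gripper_force: 0.0
```

```bash
python3 -m crank '[[0,0,0,0,1],[0,0,0,0,1],[0,0,0,0,1],[0,0,0,0,1]]'
python3 - <<'E'
from h import *
import cv2
m=r.camera_model('wrist');W=r.grab_frame('wrist');D=r.grab_frame('side');S=r.grab_frame('scene')
print(m['R'][2],proj('wrist',(.5264,-.394,.024)))
cv2.imwrite('pics/w2.png',np.vstack([cv2.resize(W,(480,300)),np.hstack([cv2.resize(D[250:400,240:440],(240,180)),cv2.resize(S[60:210,100:300],(240,180))])]))
E
```

```text
clock: 3.07
tcp_pos: [0.5264, -0.3931, 0.148]
orientation: [-3.112, -0.412, 0.004]
contact_force: [0.4, -0.0, 0.2]
grip_width: 0.0482
gripper_force: 0.0
[-0.27549606 -0.072043   -0.95859884] [317.33693845 185.83292095]
```

View pics/w2.png

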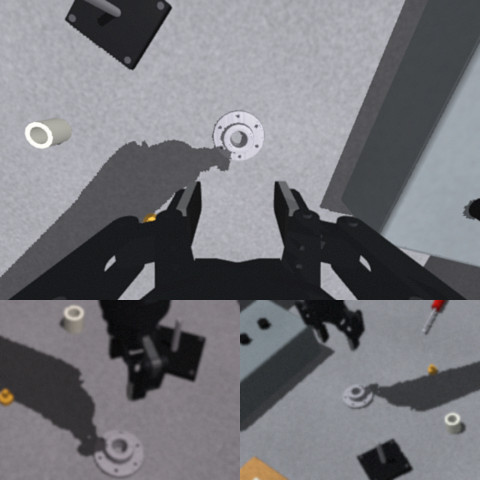

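Run:
```python
from h import *
p=r.get_obs()['tcp_pos'];print(p,[proj(n,p).round(0) for n in('side','scene','wrist')])
m=r.camera_model('wrist');print(-m['R'].T@m['t'])
for n in('side','scene'): print(proj(n,p+np.array([0,0,.0187])),proj(n,(.526,-.394,.024)))
for h in (0,.05,.1,.15): print(h,proj('wrist',(p[0],p[1],h)))
```

```text
[ 0.52684317 -0.39349253  0.14861667] [array([343., 325.]), array([185., 104.]), array([317., 237.])]
[ 0.59579506 -0.37481249  0.31394184]
[343.6666417  317.08120787] [337.80724441 371.21460194]
[183.57509769  99.26348854] [196.02602849 135.27335123]
0 [316.94733797 179.74033085]
0.05 [316.95225402 192.30874626]
0.1 [316.9592611  210.22311627]
0.15 [316.97005372 237.81562362]
```

```bash
python3 -m crank '[[0,0,-0.2,0,1],[0,0,-0.2,0,1],[0,0,-0.1,0,1],[0,0,0,0,1],[0,0,0,0,1],[0,0,0,0,1]]'
python3 - <<'E'
from h import *
import cv2
p=r.get_obs()['tcp_pos'];W=r.grab_frame('wrist');D=r.grab_frame('side');S=r.grab_frame('scene')
print(p,[proj(n,p).round(0) for n in('side','scene','wrist')],proj('wrist',(.5264,-.394,.024)))
cv2.imwrite('pics/w3.png',np.vstack([W[100:400],np.hstack([cv2.resize(D[300:400,270:410],(320,229)),cv2.resize(S[80:180,130:270],(320,229))])]))
E
```

```text
clock: 3.72
tcp_pos: [0.5285, -0.3945, 0.0513]
orientation: [3.113, 0.411, 0.003]
contact_force: [-0.0, -0.2, -0.0]
grip_width: 0.0854
gripper_force: 0.0
[ 0.52848469 -0.39452144  0.05127456] [array([340., 362.]), array([193., 129.]), array([316., 237.])] [314.7919548  223.03907094]
```

View pics/w3.png

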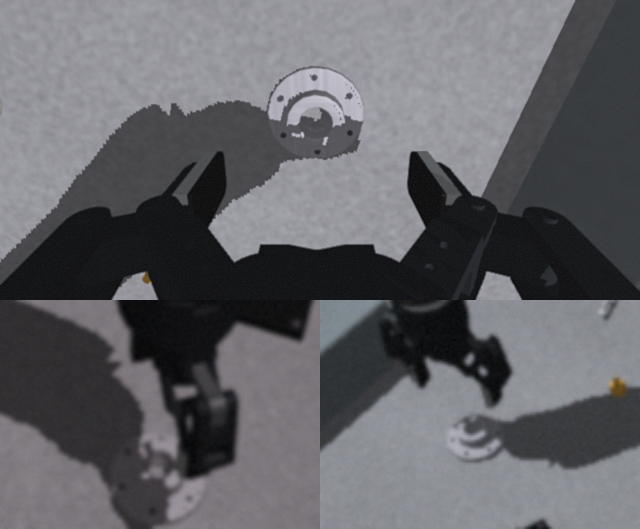

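The wrist view puts the hub bore at (316,222), as predicted. The finger tips (222,252) and (411,252) look shorter than the stated TCP, which would explain closing over the hub. I'll check with the fingers shut.

```bash
python3 -m crank '[[0,0,0,0,-1],[0,0,0,0,-1],[0,0,0,0,-1],[0,0,0,0,-1],[0,0,0,0,-1],[0,0,0,0,-1]]'
python3 - <<'E'
from h import *
import cv2
p=r.get_obs()['tcp_pos'];W=r.grab_frame('wrist');D=r.grab_frame('side')
print(p,r.get_obs()['orientation'])
for h in(-.01,0,.01,.02,.03,.04): print(h,[proj(n,p+np.array([0,0,h])).round(1) for n in('wrist','side')])
cv2.imwrite('pics/w4.png',np.hstack([cv2.resize(W[150:350,220:420],(400,400)),cv2.resize(D[300:400,290:390],(400,400))]))
E
```

```text
clock: 4.37
tcp_pos: [0.5273, -0.3938, 0.0498]
orientation: [-3.114, -0.412, 0.0]
contact_force: [0.1, 0.2, 0.0]
grip_width: 0.0118
gripper_force: 0.0
[ 0.52729869 -0.39383047  0.04979674] [-3.11439428e+00 -4.11658250e-01  1.99187562e-04]
-0.01 [array([317. , 230.4]), array([339.1, 365.8])]
0 [array([317. , 236.9]), array([339.5, 362.4])]
0.01 [array([317. , 244.2]), array([339.8, 358.9])]
0.02 [array([317. , 252.3]), array([340.2, 355.4])]
0.03 [array([317.1, 261.5]), array([340.5, 351.8])]
0.04 [array([317.1, 272. ]), array([340.9, 348.1])]
```

View pics/w4.png

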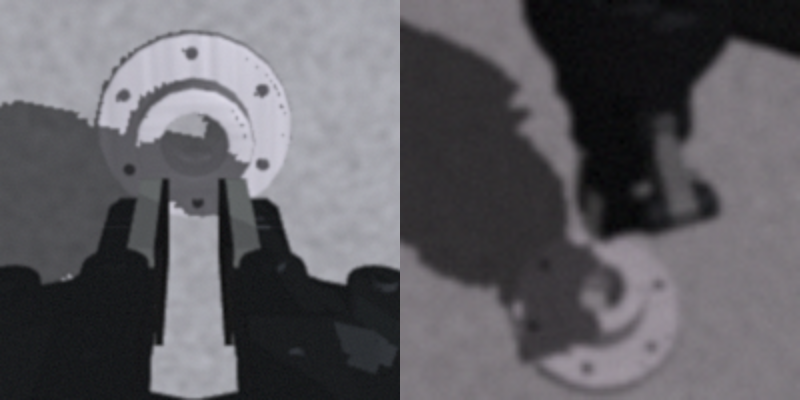

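```bash
python3 -m crank '[[0,0,-0.1,0,-1],[0,0,-0.09,0,-1],[0,0,0,0,-1],[0,0,0,0,-1],[0,0,0,0,-1]]' | egrep 'tcp|force|width'; for i in 1; do python3 -m crank '[[0,0,-0.015,0,-1],[0,0,0,0,-1],[0,0,0,0,-1]]'| egrep 'tcp|contact'; python3 -m crank '[[0,0,-0.015,0,-1],[0,0,0,0,-1],[0,0,0,0,-1]]'| egrep 'tcp|contact';python3 -m crank '[[0,0,-0.015,0,-1],[0,0,0,0,-1],[0,0,0,0,-1]]'| egrep 'tcp|contact';done
```

```text
tcp_pos: [0.5278, -0.3941, 0.0125]
contact_force: [0.3, -0.1, 0.8]
grip_width: 0.0005
gripper_force: 0.0
tcp_pos: [0.5277, -0.3941, 0.0094]
contact_force: [0.2, 0.1, -1.3]
tcp_pos: [0.5272, -0.3938, 0.0057]
contact_force: [0.5, 0.9, 0.2]
tcp_pos: [0.5272, -0.3937, 0.0025]
contact_force: [-1.0, -0.0, -0.2]
```

Run:
```python
from h import *
import cv2
p=r.get_obs()['tcp_pos'];W=r.grab_frame('wrist');D=r.grab_frame('side');S=r.grab_frame('scene')
for h in(0,.01,.02,.03): print(h,[proj(n,p+np.array([0,0,h])).round(1) for n in('wrist','side','scene')])
print(proj('wrist',(.5264,-.394,.024)))
cv2.imwrite('pics/w5.png',np.hstack([cv2.resize(W[150:300,240:390],(400,400)),cv2.resize(D[310:400,300:390],(400,400))]))
cv2.imwrite('pics/s5.png',cv2.resize(S[60:180,120:280],(640,480)))
```

```text
0 [array([316.6, 236.9]), array([337.8, 378. ]), array([197.5, 140.5])]
0.01 [array([316.6, 244.1]), array([338.1, 374.8]), array([196.7, 138.2])]
0.02 [array([316.6, 252.3]), array([338.5, 371.5]), array([195.9, 135.9])]
0.03 [array([316.6, 261.4]), array([338.8, 368.2]), array([195.1, 133.6])]
[316.7995236 255.0258687]
```

View pics/w5.png

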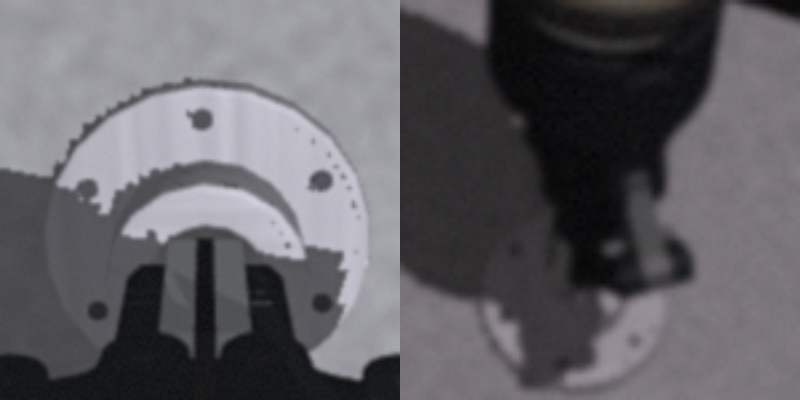

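View pics/s5.png

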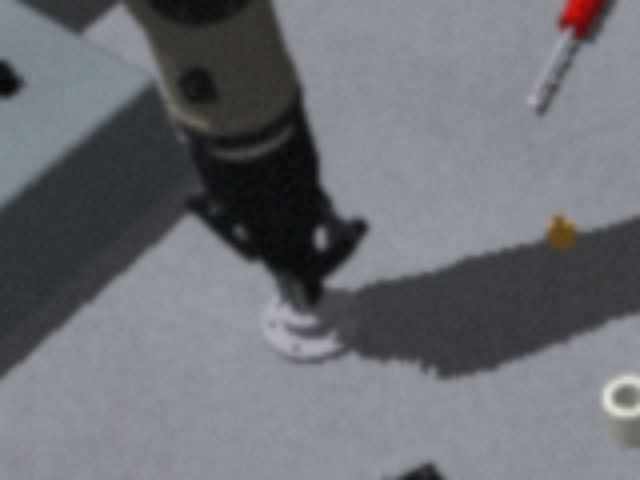

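Scene: shut tips at about (196,137), just above the hub rim. That's roughly 25 mm short of the reported TCP. I'll touch the hub gently to measure the offset.

```bash
python3 -m crank '[[0,0,-0.01,0,-1],[0,0,0,0,-1],[0,0,0,0,-1]]'| egrep 'tcp|contact'; python3 -m crank '[[0,0,-0.01,0,-1],[0,0,0,0,-1],[0,0,0,0,-1]]'| egrep 'tcp|contact';python3 -m crank '[[0,0,-0.01,0,-1],[0,0,0,0,-1],[0,0,0,0,-1]]'| egrep 'tcp|contact'
```

```text
tcp_pos: [0.5273, -0.3938, 0.0006]
contact_force: [-0.3, -1.0, 0.2]
tcp_pos: [0.5274, -0.3941, -0.0011]
contact_force: [-1.1, -0.6, 1.2]
tcp_pos: [0.5275, -0.3944, -0.002]
contact_force: [-3.3, 1.7, 9.6]
```

Contact came at a reported z of about -0.0015, so the real tips sit about 25.5 mm behind the reported TCP. I'll apply that offset and grip the hub.

```bash
python3 -m crank '[[0,0,0.2,0,-1],[0,0,0,0,1],[0,0,0,0,1],[0,0,0,0,1],[0,0,0,0,1],[0,0,0,0,1],[0,0,0,0,1]]' 60|egrep 'tcp|width'; python3 -m crank '[[0,0,-0.134,0,1],[0,0,-0.134,0,1],[0,0,0,0,1],[0,0,0,0,1],[0,0,0,0,1],[0,0,0,0,-1],[0,0,0,0,-1],[0,0,0,0,-1]]'; python3 -m crank '[[0,0,0,0,-1],[0,0,0,0,-1],[0,0,0,0,-1],[0,0,0,0,-1]]'
```

```text
tcp_pos: [0.5268, -0.3934, 0.0358]
grip_width: 0.0719
clock: 7.78
tcp_pos: [0.5281, -0.3943, -0.0155]
orientation: [3.113, 0.411, 0.002]
contact_force: [0.5, 0.6, 0.0]
grip_width: 0.0513
gripper_force: 0.0
clock: 8.12
tcp_pos: [0.528, -0.3943, -0.0154]
orientation: [3.113, 0.411, 0.002]
contact_force: [-0.9, 0.1, 5.5]
grip_width: 0.0378
gripper_force: 60.6
```

```bash
python3 -m crank '[[0,0,0.1,0,-1],[0,0,0.15,0,-1],[0,0,0.2,0,-1],[0,0,0.2,0,-1],[0,0,0,0,-1],[0,0,0,0,-1]]'; python3 -m crank '[[0.0875,0.145,0,0,-1],[0.0875,0.145,0,0,-1],[0.0875,0.145,0,0,-1],[0.0875,0.145,0,0,-1],[0.0875,0.145,0,0,-1],[0.0875,0.145,0,0,-1],[0,0,0,0,-1],[0,0,0,0,-1]]';  python3 -m crank '[[0,0,0,0,-1],[0,0,0,0,-1],[0,0,0,0,-1]]'
python3 - <<'E'
from h import *
import cv2
W=r.grab_frame('wrist');S=r.grab_frame('scene');D=r.grab_frame('side');p=r.get_obs()['tcp_pos']
f=p+[0,0,.0155]
print(p,[proj(n,f).round(1) for n in('side','scene','wrist')],proj('wrist',(.632,-.2205,.082)),proj('wrist',(.632,-.2205,.012)))
a=cv2.resize(W[100:300,160:480],(640,400));b=cv2.resize(S[130:230,160:320],(320,200));c=cv2.resize(D[220:320,310:470],(320,200))
cv2.imwrite('pics/w6.png',np.vstack([a,np.hstack([b,c])]))
E
```

```text
clock: 8.62
tcp_pos: [0.5288, -0.3948, 0.1161]
orientation: [3.111, 0.411, 0.006]
contact_force: [-0.4, 0.2, -4.8]
grip_width: 0.038
gripper_force: 61.8
clock: 9.28
tcp_pos: [0.6323, -0.2152, 0.1107]
orientation: [-3.11, -0.42, 0.005]
contact_force: [-0.5, -0.4, -3.1]
grip_width: 0.0375
gripper_force: 61.7
clock: 9.53
tcp_pos: [0.6309, -0.2216, 0.1123]
orientation: [3.115, 0.408, -0.003]
contact_force: [0.3, -0.4, -3.4]
grip_width: 0.0375
gripper_force: 61.7
[ 0.6318127  -0.22086001  0.11307658] [array([390.8, 249.8]), array([210. , 167.1]), array([316.9, 248.4])] [316.38723253 218.0508905 ] [316.39008848 191.34110795]
```

View pics/w6.png

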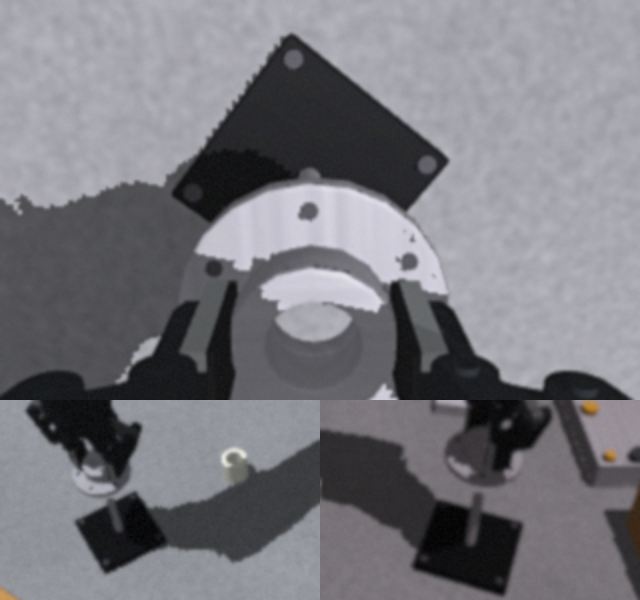

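Run:
```python
from h import *
p=r.get_obs()['tcp_pos'];print(p)
print('jig',ray('wrist',(315.2,188.6),.012),'bore',ray('wrist',(316.7,268.5),p[2]+.0155+.024))
print('side tip',ray('side',(310+478-320-0 if 0 else 310+(478-320)/2,220+(492-400)/2),.082),'scene tip',ray('scene',(160+112/2,130+(498-400)/2),.082))
```

```text
[ 0.6318127  -0.22086001  0.11307658]
jig [ 0.63416232 -0.21882402  0.012     ] bore [ 0.6331485  -0.2203419   0.15257658]
side tip [ 0.63515586 -0.21714215  0.082     ] scene tip [ 0.63043403 -0.21422084  0.082     ]
```

```bash
python3 -m crank '[[0.008,0.01,-0.1,0,-1],[0,0,-0.1,0,-1],[0,0,0,0,-1],[0,0,-0.07,0,-1],[0,0,-0.07,0,-1],[0,0,0,0,-1],[0,0,0,0,-1]]'; python3 -m crank '[[0,0,-0.07,0,-1],[0,0,-0.07,0,-1],[0,0,-0.05,0,-1],[0,0,0,0,-1],[0,0,0,0,-1],[0,0,0,0,-1]]'
```

```text
clock: 10.27
tcp_pos: [0.6333, -0.2178, 0.0444]
orientation: [-3.114, -0.411, 0.003]
contact_force: [-0.1, 0.2, -3.7]
grip_width: 0.0373
gripper_force: 61.7
clock: 10.77
tcp_pos: [0.6342, -0.2179, 0.0072]
orientation: [3.114, 0.412, 0.0]
contact_force: [0.9, 0.4, -3.3]
grip_width: 0.0379
gripper_force: 61.7
```

```bash
python3 -m crank '[[0,0,-0.025,0,-1],[0,0,-0.02,0,-1],[0,0,0,0,-1],[0,0,0,0,-1],[0,0,-0.008,0,-1],[0,0,0,0,-1],[0,0,0,0,-1]]'
```

```text
clock: 11.35
tcp_pos: [0.6341, -0.2179, -0.0033]
orientation: [3.114, 0.412, 0.0]
contact_force: [-0.1, 0.4, -4.9]
grip_width: 0.0378
gripper_force: 61.7
```

```bash
python3 -m crank '[[0,0,0,0,0.3],[0,0,0,0,0.3],[0,0,0,0,0.6],[0,0,0,0,1],[0,0,0,0,1],[0,0,0.12,0,1],[0,0,0.2,0,1],[0,0,0.2,0,1]]'; python3 -m crank '[[0,0,0.1,0,1],[-0.163,0.063,0,0,1],[-0.163,0.063,0,0,1],[-0.163,0.063,0,0,1],[-0.163,0.063,0,0,1],[-0.163,0.063,0,0,1],[0,0,0,0,1],[0,0,0,0,1]]'; python3 -m crank '[[0,0,0,0,1],[0,0,0,0,1],[0,0,0,0,1]]'
python3 - <<'E'
from h import *
import cv2
W=r.grab_frame('wrist');S=r.grab_frame('scene');p=r.get_obs()['tcp_pos'];m=r.camera_model('wrist')
import pickle;pickle.dump(m,open('m7.pkl','wb'))
print(p,proj('wrist',(.471,-.155,.036)),proj('wrist',(.6335,-.2185,.082)))
S2=cv2.resize(S[160:230,180:260],(320,280))
I=W.copy();cv2.imwrite('pics/w7.png',np.vstack([I,np.hstack([S2[:180],S2[:180]])[:,:640]]))
E
```

```text
clock: 12.02
tcp_pos: [0.6327, -0.2175, 0.1005]
orientation: [-3.113, -0.412, 0.005]
contact_force: [1.2, -0.7, 0.5]
grip_width: 0.0856
gripper_force: 0.0
clock: 12.68
tcp_pos: [0.4694, -0.1545, 0.1209]
orientation: [3.114, 0.412, -0.001]
contact_force: [1.6, 0.3, 1.5]
grip_width: 0.0852
gripper_force: 0.0
clock: 12.93
tcp_pos: [0.4724, -0.1552, 0.1208]
orientation: [3.114, 0.411, 0.002]
contact_force: [0.6, 0.1, -0.3]
grip_width: 0.0852
gripper_force: 0.0
[ 0.47184381 -0.15508267  0.12054247] [316.4471771  197.72474757] [498.03976443 -16.35032749]
```

View pics/w7.png

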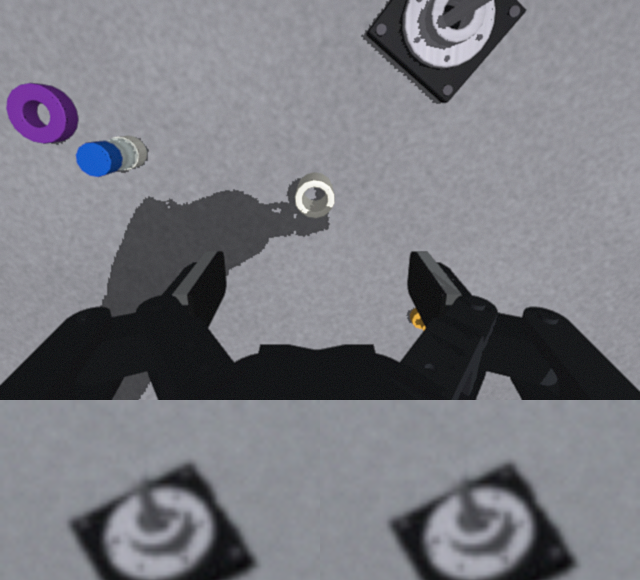

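The flange sits flat on the square foot. The tube bore at (315,196) is within 2 px of prediction, and the vial is untouched at (98,158). Gripping the tube.

```bash
python3 - <<'E'
from h import *
import pickle;m=pickle.load(open('m7.pkl','rb'))
print(ray('wrist',(445,23),.012,m),ray('wrist',(315,196),.036,m))
E
python3 -m crank '[[0,0,-0.171,0,1],[0,0,-0.171,0,1],[0,0,-0.171,0,1],[0,0,-0.171,0,1],[0,0,0,0,1],[0,0,0,0,1],[0,0,0,0,1],[0,0,0,0,-1]]' 35; python3 -m crank '[[0,0,0,0,-1],[0,0,0,0,-1],[0,0,0,0,-1],[0,0,0,0,-1],[0,0,0,0,-1],[0,0,0,0,-1]]'
```

```text
[ 0.62968317 -0.21753187  0.012     ] [ 0.4721394  -0.15343308  0.036     ]
clock: 13.7
tcp_pos: [0.4729, -0.1553, -0.0141]
orientation: [3.113, 0.411, 0.006]
contact_force: [0.4, 0.6, -0.7]
grip_width: 0.0752
gripper_force: 0.0
clock: 14.2
tcp_pos: [0.4716, -0.155, -0.015]
orientation: [3.114, 0.412, 0.002]
contact_force: [-1.4, -0.3, 10.2]
grip_width: 0.0332
gripper_force: 33.9
```

```bash
python3 -m crank '[[0,0,0.1,0,-1],[0,0,0.16,0,-1],[0,0,0.2,0,-1],[0,0,0.15,0,-1],[0,0,0,0,-1],[0,0,0,0,-1]]'; python3 -m crank '[[0.161,-0.0632,0,0,-1],[0.161,-0.0632,0,0,-1],[0.161,-0.0632,0,0,-1],[0.161,-0.0632,0,0,-1],[0.161,-0.0632,0,0,-1],[0,0,0,0,-1],[0,0,0,0,-1],[0,0,0,0,-1]]'; python3 -m crank '[[0,0,0,0,-1],[0,0,0,0,-1],[0,0,0,0,-1]]'
python3 - <<'E'
from h import *
import cv2
W=r.grab_frame('wrist');S=r.grab_frame('scene');D=r.grab_frame('side')
def up(I,x,y,w,h,s):return cv2.resize(I[y:y+h,x:x+w],None,fx=s,fy=s,interpolation=cv2.INTER_CUBIC)
cv2.imwrite('pics/w8.png',np.hstack([up(W,217,100,200,200,2),np.vstack([up(S,180,130,80,40,5),up(D,350,235,80,40,5)])]))
E
```

```text
clock: 14.7
tcp_pos: [0.4723, -0.1553, 0.1078]
orientation: [3.113, 0.411, 0.007]
contact_force: [-0.3, -0.0, -1.2]
grip_width: 0.0331
gripper_force: 35.3
clock: 15.37
tcp_pos: [0.6304, -0.2175, 0.1036]
orientation: [-3.113, -0.412, 0.006]
contact_force: [0.1, 0.4, -0.9]
grip_width: 0.0328
gripper_force: 35.3
clock: 15.62
tcp_pos: [0.6312, -0.2177, 0.1058]
orientation: [-3.114, -0.412, 0.001]
contact_force: [0.4, 0.0, -0.4]
grip_width: 0.0334
gripper_force: 35.3
```

View pics/w8.png

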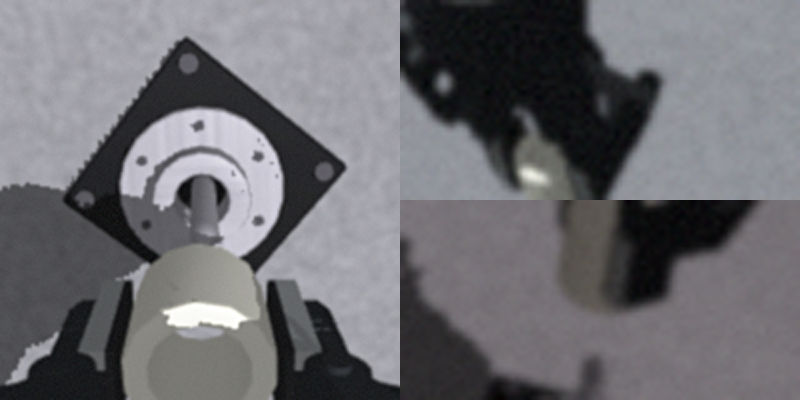

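Run:
```python
from h import *
print(r.get_obs()['tcp_pos'],ray('wrist',(319.5,191.75),.012),'base',ray('wrist',(217+101,100+96),.012+.022),'tube',ray('wrist',(217+100,100+186),.1075+.015+.036))
```

```text
[ 0.63172121 -0.21795584  0.10612591] [ 0.63412319 -0.21976991  0.012     ] base [ 0.63603618 -0.21778497  0.034     ] tube [ 0.63213065 -0.21776534  0.1585    ]
```

```bash
python3 -m crank '[[0.008,-0.005,-0.08,0,-1],[0,0,-0.1,0,-1],[0,0,0,0,-1],[0,0,-0.06,0,-1],[0,0,-0.06,0,-1],[0,0,0,0,-1],[0,0,0,0,-1]]'; python3 -m crank '[[0,0,-0.05,0,-1],[0,0,-0.04,0,-1],[0,0,-0.015,0,-1],[0,0,0,0,-1],[0,0,0,0,-1],[0,0,0,0,-1]]'
```

```text
clock: 16.35
tcp_pos: [0.6331, -0.2189, 0.0452]
orientation: [-3.114, -0.412, 0.002]
contact_force: [0.7, 0.5, 0.4]
grip_width: 0.0332
gripper_force: 35.3
clock: 16.85
tcp_pos: [0.6338, -0.2191, 0.025]
orientation: [3.114, 0.412, 0.001]
contact_force: [0.4, 0.1, -0.6]
grip_width: 0.033
gripper_force: 35.3
```

```bash
python3 -m crank '[[0,0,-0.01,0,-1],[0,0,-0.006,0,-1],[0,0,0,0,-1],[0,0,0,0,-1],[0,0,0,0,-1]]'; python3 -m crank '[[0,0,-0.004,0,-1],[0,0,0,0,-1],[0,0,0,0,-1],[0,0,0,0,-1]]'
```

```text
clock: 17.27
tcp_pos: [0.6336, -0.2191, 0.0217]
orientation: [3.114, 0.411, 0.0]
contact_force: [-0.1, -0.4, -0.3]
grip_width: 0.0333
gripper_force: 35.3
clock: 17.6
tcp_pos: [0.6338, -0.2191, 0.0211]
orientation: [3.114, 0.411, 0.001]
contact_force: [-0.3, -0.2, 2.1]
grip_width: 0.0333
gripper_force: 35.5
```

```bash
python3 -m crank '[[0,0,0,0,0],[0,0,0,0,0.3],[0,0,0,0,0.6],[0,0,0,0,1],[0,0,0,0,1],[0,0,0.12,0,1],[0,0,0.2,0,1],[0,0,0.18,0,1]]'; python3 -m crank '[[0,0,0,0,1],[-0.0048,0.183,0,0,1],[-0.0048,0.183,0,0,1],[-0.0048,0.183,0,0,1],[-0.0048,0.183,0,0,1],[-0.0048,0.183,0,0,1],[-0.0048,0.183,0,0,1],[-0.0048,0.183,0,0,1]]'; python3 -m crank '[[-0.0048,0.183,0,0,1],[-0.0048,0.183,0,0,1],[-0.0048,0.183,0,0,1],[-0.0048,0.183,0,0,1],[0,0,0,0,1],[0,0,0,0,1],[0,0,0,0,1],[0,0,0,0,1]]'
python3 - <<'E'
from h import *
import cv2
W=r.grab_frame('wrist');S=r.grab_frame('scene');D=r.grab_frame('side');o=r.get_obs();m=r.camera_model('wrist');print(o['tcp_pos'],o['joints'][[0,6]],proj('wrist',(.6235,.1835,.044)))
def up(I,x,y,w,h,s):return cv2.resize(I[y:y+h,x:x+w],None,fx=s,fy=s,interpolation=cv2.INTER_CUBIC)
cv2.imwrite('pics/w9.png',np.vstack([W,np.hstack([up(S,186,160,64,40,5),up(D,354,250,64,40,5)])]))
E
```

```text
clock: 18.27
tcp_pos: [0.6327, -0.2188, 0.1212]
orientation: [-3.113, -0.412, 0.003]
contact_force: [1.8, -0.7, 0.7]
grip_width: 0.0856
gripper_force: 0.0
clock: 18.93
tcp_pos: [0.6266, 0.0388, 0.1208]
orientation: [3.114, 0.411, 0.0]
contact_force: [0.2, 0.9, -0.8]
grip_width: 0.0856
gripper_force: 0.0
clock: 19.6
tcp_pos: [0.6233, 0.1815, 0.1206]
orientation: [3.114, 0.408, -0.0]
contact_force: [0.2, -0.7, 0.6]
grip_width: 0.0855
gripper_force: 0.0
[0.62334706 0.18175281 0.12076843] [-0.23914662 -1.79105496] [314.74102898 198.69556353]
```

View pics/w9.png

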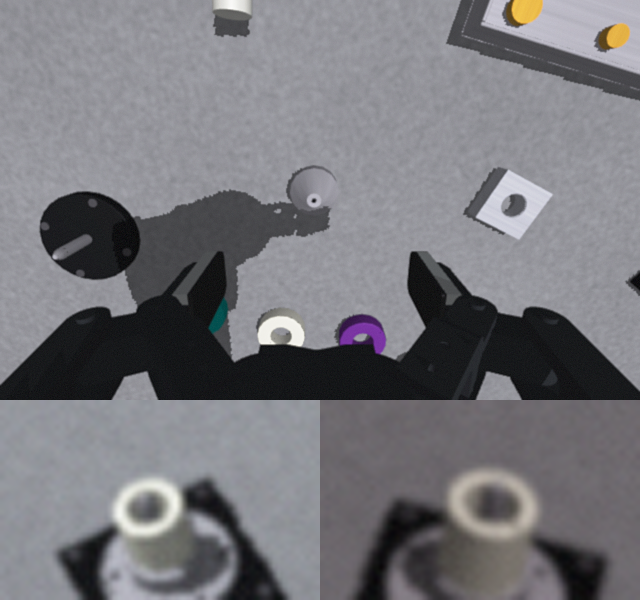

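The tube stands flat on the hub and the cone tip at (314,200) is as predicted. I'll also cast rays to the plate bore (513,205), ring bore (281,335) and round jig, then grip the cone.

```bash
python3 - <<'E'
from h import *
import cv2
W=cv2.imread('pics/w9.png')[:400];g=cv2.cvtColor(W,6)
for k,u,z in(('cone',(314,200),.044),('plate',(513,205),.016),('ring',(281,335),.016),('jsfoot',(90,235),.012),('jstip',(56,257),.05)):print(k,ray('wrist',u,z).round(4))
m=np.zeros_like(g);m[150:260,440:570]=(g[150:260,440:570]>165)
c=max(cv2.findContours(m,0,1)[0],key=cv2.contourArea);w=np.array([ray('wrist',q[0],.016)[:2]*1000 for q in c],np.float32);print(cv2.minAreaRect(w))
E
python3 -m crank '[[-0.004,0.01,-0.18,0,1],[0,0,-0.18,0,1],[0,0,-0.18,0,1],[0,0,-0.18,0,1],[0,0,0,0,1],[0,0,0,0,1],[0,0,0,0,1],[0,0,0,0,1]]' 60
```

```text
cone [0.6223 0.1838 0.044 ]
plate [0.6567 0.0044 0.016 ]
ring [0.4628 0.1775 0.016 ]
jsfoot [0.524  0.3797 0.012 ]
jstip [0.5195 0.3814 0.05  ]
((656.2290649414062, 3.5426673889160156), (50.4747428894043, 50.87089538574219), 78.14533233642578)
clock: 20.42
tcp_pos: [0.6245, 0.1861, -0.0202]
orientation: [-3.114, -0.411, -0.007]
contact_force: [0.0, -0.7, -0.2]
grip_width: 0.0854
gripper_force: 0.0
```

```bash
python3 -m crank '[[0,0,-0.01,0,1],[0,0,0,0,0.5],[0,0,0,0,-1],[0,0,0,0,-1],[0,0,0,0,-1],[0,0,0,0,-1],[0,0,0,0,-1],[0,0,0,0,-1]]'; python3 -m crank '[[0,0,0,0,-1],[0,0,0,0,-1]]'
```

```text
clock: 21.08
tcp_pos: [0.6228, 0.1854, -0.0243]
orientation: [3.114, 0.411, 0.001]
contact_force: [-1.0, -2.0, 5.6]
grip_width: 0.042
gripper_force: 61.1
clock: 21.25
tcp_pos: [0.6227, 0.1853, -0.0243]
orientation: [3.114, 0.411, 0.001]
contact_force: [-0.7, -1.6, 6.2]
grip_width: 0.0419
gripper_force: 61.1
```

```bash
python3 -m crank '[[0,0,0.1,0,-1],[0,0,0.2,0,-1],[0,0,0.2,0,-1],[0,0,0.2,0,-1],[0,0,0,0,-1],[0.005,-0.184,0,0,-1],[0.005,-0.184,0,0,-1],[0.005,-0.184,0,0,-1]]';python3 -m crank '[[0.005,-0.184,0,0,-1],[0.005,-0.184,0,0,-1],[0.005,-0.184,0,0,-1],[0.005,-0.184,0,0,-1],[0.005,-0.184,0,0,-1],[0.005,-0.184,0,0,-1],[0.005,-0.184,0,0,-1],[0.005,-0.184,0,0,-1]]'; python3 -m crank '[[0,0,0,0,-1],[0,0,0,0,-1],[0,0,0,0,-1],[0,0,0,0,-1],[0,0,0,0,-1]]'
```

```text
clock: 21.92
tcp_pos: [0.6245, 0.0745, 0.1144]
orientation: [3.114, 0.415, -0.001]
contact_force: [0.2, -1.6, -2.9]
grip_width: 0.042
gripper_force: 62.2
clock: 22.58
tcp_pos: [0.6323, -0.2209, 0.114]
orientation: [-3.114, -0.412, 0.002]
contact_force: [0.7, 0.5, -4.1]
grip_width: 0.0419
gripper_force: 62.2
clock: 23.0
tcp_pos: [0.6334, -0.2171, 0.1145]
orientation: [-3.113, -0.416, 0.0]
contact_force: [0.8, -0.2, -2.2]
grip_width: 0.0417
gripper_force: 62.3
```

```bash
python3 -m crank '[[0,-0.008,-0.08,0,-1],[0,0,-0.08,0,-1],[0,0,0,0,-1],[0,0,-0.05,0,-1],[0,0,-0.05,0,-1],[0,0,-0.03,0,-1],[0,0,0,0,-1],[0,0,0,0,-1]]'; python3 -m crank '[[0,0,-0.02,0,-1],[0,0,-0.014,0,-1],[0,0,0,0,-1],[0,0,0,0,-1],[0,0,0,0,-1]]'; python3 -m crank '[[0,0,-0.008,0,-1],[0,0,0,0,-1],[0,0,0,0,-1],[0,0,0,0,-1]]'
```

```text
clock: 23.67
tcp_pos: [0.633, -0.2207, 0.0565]
orientation: [-3.114, -0.412, 0.001]
contact_force: [0.1, -0.1, -2.0]
grip_width: 0.0417
gripper_force: 62.3
clock: 24.08
tcp_pos: [0.6333, -0.2209, 0.0502]
orientation: [3.114, 0.411, 0.001]
contact_force: [-0.4, -0.3, -3.3]
grip_width: 0.0419
gripper_force: 62.3
clock: 24.42
tcp_pos: [0.6332, -0.2208, 0.0484]
orientation: [-3.115, -0.412, 0.0]
contact_force: [0.2, -0.3, -2.7]
grip_width: 0.042
gripper_force: 62.3
```

```bash
python3 -m crank '[[0,0.008,0,0,-1],[0,0,-0.004,0,-1],[0,0,0,0,-1],[0,0,0,0,-1],[0,0,0,0,-1]]'; python3 -m crank '[[0,0,-0.003,0,-1],[0,0,0,0,-1],[0,0,0,0,-1]]'
```

```text
clock: 24.83
tcp_pos: [0.6335, -0.219, 0.0478]
orientation: [-3.114, -0.412, -0.001]
contact_force: [0.6, 0.9, -1.8]
grip_width: 0.0418
gripper_force: 62.5
clock: 25.08
tcp_pos: [0.6336, -0.219, 0.0477]
orientation: [3.114, 0.412, 0.001]
contact_force: [-0.9, 1.8, 3.5]
grip_width: 0.0422
gripper_force: 63.1
```

```bash
python3 -m crank '[[0,0,0,0,0.2],[0,0,0,0,0.4],[0,0,0,0,0.7],[0,0,0,0,1],[0,0,0,0,1],[0,0,0.1,0,1],[0,0,0.15,0,1],[0,0,0.12,0,1]]'; python3 -m crank '[[0,0,0,0,1],[0.019,0.186,0,-0.1,1],[0.019,0.186,0,-0.1,1],[0.019,0.186,0,-0.1,1],[0.019,0.186,0,-0.1,1],[0.019,0.186,0,-0.1,1],[0.019,0.186,0,-0.1,1],[0,0,0,0,1]]'; python3 -m crank '[[0,0,0,0,1],[0,0,0,0,1],[0,0,0,0,1],[0,0,0,0,1]]'
python3 - <<'E'
from h import *
import cv2
W=r.grab_frame('wrist');S=r.grab_frame('scene');D=r.grab_frame('side');cv2.imwrite('pics/wA.png',W);cv2.imwrite('pics/sA.png',S);cv2.imwrite('pics/dA.png',D)
R=r.camera_model('wrist')['R'];print('closing',np.degrees(np.arctan2(R[0,1],R[0,0]))%180)
print(proj('wrist',(.6567,.004,.016)))
g=cv2.cvtColor(W,6);m=np.zeros_like(g);m[120:260,240:400]=g[120:260,240:400]>165
c=max(cv2.findContours(m,0,1)[0],key=cv2.contourArea);w=np.array([ray('wrist',q[0],.016)[:2]*1000 for q in c],np.float32);print(cv2.minAreaRect(w))
for k,u in(('purple',(353,211)),('green',(408,196)),('teal',(414,241)),('vialbase',(333,195))):print(k,ray('scene',u,.01).round(3))
E
```

```text
clock: 25.75
tcp_pos: [0.6331, -0.2192, 0.1219]
orientation: [-3.114, -0.412, 0.001]
contact_force: [0.6, -0.1, 0.9]
grip_width: 0.0854
gripper_force: 0.0
clock: 26.42
tcp_pos: [0.6562, 0.0165, 0.1208]
orientation: [-3.119, 0.313, 0.0]
contact_force: [0.0, 0.8, 0.6]
grip_width: 0.0852
gripper_force: 0.0
clock: 26.75
tcp_pos: [0.6559, 0.0016, 0.1209]
orientation: [3.123, -0.331, -0.0]
contact_force: [0.5, -0.8, -0.2]
grip_width: 0.0855
gripper_force: 0.0
closing 77.99970080752666
[314.60248901 190.05599779]
((656.05078125, 4.095987319946289), (49.96125411987305, 50.647945404052734), 78.5919418334961)
purple [0.477 0.095 0.01 ]
green [0.358 0.187 0.01 ]
teal [0.464 0.264 0.01 ]
vialbase [0.466 0.026 0.01 ]
```

```bash
python3 -m crank '[[0,0.012,-0.18,0,1],[0,0,-0.18,0,1],[0,0,-0.18,0,1],[0,0,-0.15,0,1],[0,0,-0.05,0,1],[0,0,0,0,1],[0,0,0,0,1],[0,0,0,0,1]]' 45;  python3 -m crank '[[0,0,0,0,0.5],[0,0,0,0,-1],[0,0,0,0,-1],[0,0,0,0,-1],[0,0,0,0,-1],[0,0,0,0,-1],[0,0,0,0,-1],[0,0,0,0,-1]]'
```

```text
clock: 27.57
tcp_pos: [0.6579, 0.0062, -0.0247]
orientation: [-3.124, 0.327, -0.006]
contact_force: [0.9, 0.5, 0.1]
grip_width: 0.0856
gripper_force: 0.0
clock: 28.23
tcp_pos: [0.6571, 0.0062, -0.0254]
orientation: [-3.124, 0.327, -0.003]
contact_force: [0.1, -0.9, 6.5]
grip_width: 0.0491
gripper_force: 47.7
```

```bash
python3 -m crank '[[0,0,0.1,0,-1],[0,0,0.2,0,-1],[0,0,0.2,0,-1],[0,0,0,0,-1],[0,0,0,0,-1],[-0.0616,0.1705,0,0,-1],[-0.0616,0.1705,0,0,-1],[-0.0616,0.1705,0,0,-1]]';python3 -m crank '[[-0.0616,0.1705,0,0,-1],[-0.0616,0.1705,0,0,-1],[-0.0616,0.1705,0,0,-1],[-0.0616,0.1705,0,0,-1],[-0.0616,0.1705,0,0,-1],[-0.0616,0.1705,0,0,-1],[-0.0616,0.1705,0,0,-1],[-0.0616,0.1705,0,0,-1]]'; python3 -m crank '[[0,0,0,0,-1],[0,0,0,0,-1],[0,0,0,0,-1],[0,0,0,0,-1],[0,0,0,0,-1]]'
python3 - <<'E'
from h import *
import cv2
for n,f,c,ths in(('scene','sA',(448,285),(60,80,100)),('side','dA',(314,135),(35,45,55)),):
    I=cv2.cvtColor(cv2.imread(f'pics/{f}.png'),6);x,y=c[0]-40,c[1]-35;W=cv2.resize(I[y:y+60,x:x+80],None,fx=4,fy=4,interpolation=2)
    for t in ths:
        k=max(cv2.findContours((W<t).astype(np.uint8),0,1)[0],key=cv2.contourArea);h=cv2.fitEllipse(k)
        u=np.array(h[0])/4-.375+[x,y];print(n,t,np.round(np.array(h[1])/4,1),u.round(1),ray(n,u,.007)[:2].round(4))
o=r.get_obs();print(o['tcp_pos'],o['joints'][6])
W=r.grab_frame('wrist');cv2.imwrite('pics/wB.png',W);g=cv2.cvtColor(W,6)
for t in(35,45,55):
    m=(g[90:260,220:420]<t).astype(np.uint8);k=max(cv2.findContours(m,0,1)[0],key=cv2.contourArea);b=cv2.boundingRect(k);print(t,b)
print(proj('wrist',(.5215,.381,.012)),proj('wrist',(.5215,.381,.05)))
E
```

```text
clock: 28.9
tcp_pos: [0.6175, 0.1088, 0.0717]
orientation: [3.123, -0.33, -0.003]
contact_force: [-0.7, -0.4, -1.9]
grip_width: 0.0488
gripper_force: 47.0
clock: 29.57
tcp_pos: [0.5187, 0.3823, 0.0716]
orientation: [3.123, -0.326, -0.003]
contact_force: [-0.0, -0.1, -1.2]
grip_width: 0.049
gripper_force: 47.0
clock: 29.98
tcp_pos: [0.5213, 0.3793, 0.0725]
orientation: [3.123, -0.331, -0.0]
contact_force: [-0.1, -0.3, -1.1]
grip_width: 0.049
gripper_force: 47.1
scene 60 [34.8 39.4] [447.8 285.8] [0.5208 0.3842]
scene 80 [35.6 40.4] [447.7 285.7] [0.5205 0.3839]
scene 100 [36.3 41. ] [447.7 285.6] [0.5204 0.3839]
side 35 [15.6 28.8] [313.  137.5] [0.5211 0.381 ]
side 45 [16.2 29.5] [313.  137.5] [0.5211 0.381 ]
side 55 [16.8 30.1] [312.9 137.5] [0.5211 0.3811]
[0.52125328 0.37931791 0.07250356] -2.5642394999321656
35 (36, 60, 113, 61)
45 (36, 60, 113, 63)
55 (36, 59, 114, 71)
[314.48404687 205.26257539] [314.22893811 222.82778501]
```

```bash
python3 -m crank '[[0.003,0.0135,-0.09,0,-1],[0,0,-0.1,0,-1],[0,0,0,0,-1],[0,0,-0.06,0,-1],[0,0,-0.06,0,-1],[0,0,0,0,-1],[0,0,0,0,-1],[0,0,0,0,-1]]'; python3 -m crank '[[0,0,-0.05,0,-1],[0,0,-0.04,0,-1],[0,0,-0.01,0,-1],[0,0,0,0,-1],[0,0,0,0,-1],[0,0,0,0,-1]]'
```

```text
clock: 30.7
tcp_pos: [0.5214, 0.3843, 0.0115]
orientation: [-3.124, 0.327, -0.001]
contact_force: [0.7, -0.1, -1.6]
grip_width: 0.0487
gripper_force: 47.1
clock: 31.2
tcp_pos: [0.5212, 0.3843, -0.0088]
orientation: [-3.124, 0.327, -0.0]
contact_force: [0.5, -0.1, -1.8]
grip_width: 0.0491
gripper_force: 47.1
```

```bash
python3 -m crank '[[0,-0.008,-0.012,0,-1],[0,0,-0.008,0,-1],[0,0,0,0,-1],[0,0,0,0,-1],[0,0,0,0,-1]]'; python3 -m crank '[[0,0,-0.005,0,-1],[0,0,0,0,-1],[0,0,0,0,-1]]'
```

```text
clock: 31.62
tcp_pos: [0.5211, 0.3826, -0.0129]
orientation: [-3.124, 0.327, -0.0]
contact_force: [-0.9, 0.6, -1.0]
grip_width: 0.0489
gripper_force: 47.1
clock: 31.87
tcp_pos: [0.5213, 0.3827, -0.0134]
orientation: [-3.124, 0.327, -0.001]
contact_force: [-2.3, -0.6, 4.5]
grip_width: 0.0491
gripper_force: 47.7
```

```bash
python3 -m crank '[[0,0,0,0,0.5],[0,0,0,0,0.6],[0,0,0,0,0.8],[0,0,0,0,1],[0,0,0,0,1],[0,0,0.12,0,1],[0,0,0.2,0,1],[0,0,0.2,0,1]]'; python3 -m crank '[[0,0,0.147,0,1],[-0.0225,-0.0787,0,0.1538,1],[-0.0225,-0.0787,0,0.1538,1],[-0.0225,-0.0787,0,0.1538,1],[-0.0225,-0.0787,0,0.1538,1],[-0.0225,-0.0787,0,0.1538,1],[-0.0225,-0.0787,0,0.1538,1],[-0.0225,-0.0787,0,0.1538,1]]'; python3 -m crank '[[-0.0225,-0.0787,0,0.1538,1],[-0.0225,-0.0787,0,0.1538,1],[-0.0225,-0.0787,0,0.1538,1],[-0.0225,-0.0787,0,0.1538,1],[-0.0225,-0.0787,0,0.1538,1],[-0.0225,-0.0787,0,0.1538,1],[0,0,0,0,1],[0,0,0,0,1]]'; python3 -m crank '[[0,0,0,0,1],[0,0,0,0,1],[0,0,0,0,1]]'
python3 - <<'E'
from h import *
import cv2
o=r.get_obs();W=r.grab_frame('wrist');S=r.grab_frame('scene');D=r.grab_frame('side');cv2.imwrite('pics/wC.png',W)
R=r.camera_model('wrist')['R'];print(o['tcp_pos'],o['joints'][6],'closing',np.degrees(np.arctan2(R[0,1],R[0,0]))%180,proj('wrist',(.4628,.178,.016)))
hsv=cv2.cvtColor(W,40);m=((hsv[...,1]<60)&(hsv[...,2]>200)).astype(np.uint8)
for c in cv2.findContours(m,0,1)[0]:
    if cv2.contourArea(c)>300: w=np.array([ray('wrist',q[0],.016)[:2]*1000 for q in c],np.float32);print(cv2.minEnclosingCircle(w),cv2.contourArea(c))
# placed plate in scene & side
for n,I,c,t in(('scene',S,(448,285),175),('side',D,(314,135),125)):
    g=cv2.cvtColor(I,6);m=np.zeros_like(g);x,y=c;m[y-25:y+25,x-25:x+25]=g[y-25:y+25,x-25:x+25]>t
    k=max(cv2.findContours(m,0,1)[0],key=cv2.contourArea);w=np.array([ray(n,q[0],.028)[:2]*1000 for q in k],np.float32);print('plate',n,cv2.minAreaRect(w))
E
```

```text
clock: 32.53
tcp_pos: [0.5199, 0.3817, 0.0897]
orientation: [3.122, -0.326, -0.004]
contact_force: [1.4, 0.5, -0.5]
grip_width: 0.0852
gripper_force: 0.0
clock: 33.2
tcp_pos: [0.4893, 0.2716, 0.1194]
orientation: [2.981, 0.993, 0.0]
contact_force: [0.1, 0.5, -0.1]
grip_width: 0.0855
gripper_force: 0.0
clock: 33.87
tcp_pos: [0.4627, 0.1772, 0.1195]
orientation: [2.445, 1.973, 0.0]
contact_force: [0.6, 0.3, 0.2]
grip_width: 0.0852
gripper_force: 0.0
clock: 34.12
tcp_pos: [0.4627, 0.1791, 0.1195]
orientation: [-2.441, -1.978, -0.001]
contact_force: [0.3, -0.9, -0.7]
grip_width: 0.0853
gripper_force: 0.0
[0.46274638 0.17907912 0.11949018] -0.8845320911013403 closing 168.10127978643692 [317.59578847 192.4306629 ]
((460.9994812011719, 177.24281311035156), 24.40700912475586) 2096.0
plate scene ((521.5933837890625, 382.94873046875), (48.18689727783203, 47.99924087524414), 77.76795196533203)
plate side ((524.8375854492188, 385.902587890625), (49.54020690917969, 48.48342514038086), 80.37763214111328)
```

```bash
python3 -m crank '[[0,-0.005,-0.18,0,1],[0,0,-0.18,0,1],[0,0,-0.18,0,1],[0,0,-0.14,0,1],[0,0,-0.048,0,1],[0,0,0,0,1],[0,0,0,0,1],[0,0,0,0,1]]' 35;  python3 -m crank '[[0,0,0,0,0.5],[0,0,0,0,-1],[0,0,0,0,-1],[0,0,0,0,-1],[0,0,0,0,-1],[0,0,0,0,-1],[0,0,0,0,-1],[0,0,0,0,-1]]'
```

```text
clock: 34.93
tcp_pos: [0.4639, 0.1777, -0.0246]
orientation: [2.441, 1.977, 0.004]
contact_force: [-0.5, -0.3, -0.3]
grip_width: 0.0854
gripper_force: 0.0
clock: 35.6
tcp_pos: [0.4633, 0.1771, -0.0248]
orientation: [2.44, 1.977, 0.002]
contact_force: [-2.0, -1.7, 11.8]
grip_width: 0.0491
gripper_force: 34.3
```

```bash
python3 -m crank '[[0,0,0.08,0,-1],[0,0,0.15,0,-1],[0,0,0.2,0,-1],[0,0,0.07,0,-1],[0,0,0,0,-1],[0,0,0,0,-1]]';python3 -m crank '[[0.0483,0.1717,0,0,-1],[0.0483,0.1717,0,0,-1],[0.0483,0.1717,0,0,-1],[0.0483,0.1717,0,0,-1],[0.0483,0.1717,0,0,-1],[0.0483,0.1717,0,0,-1],[0,0,0,0,-1],[0,0,0,0,-1]]'; python3 -m crank '[[0,0,0,0,-1],[0,0,0,0,-1],[0,0,0,0,-1],[0,0,0,0,-1],[0,0,0,0,-1]]'
```

```text
clock: 36.1
tcp_pos: [0.4632, 0.1769, 0.0747]
orientation: [2.441, 1.976, 0.003]
contact_force: [0.0, -0.1, -1.5]
grip_width: 0.0489
gripper_force: 37.0
clock: 36.77
tcp_pos: [0.5188, 0.385, 0.0716]
orientation: [-2.436, -1.981, 0.004]
contact_force: [-0.1, -0.1, -1.3]
grip_width: 0.049
gripper_force: 37.0
clock: 37.18
tcp_pos: [0.5208, 0.382, 0.0739]
orientation: [2.442, 1.976, -0.0]
contact_force: [-0.6, -1.1, -0.8]
grip_width: 0.049
gripper_force: 37.0
```

```bash
python3 -m crank '[[0.003,0.003,-0.09,0,-1],[0,0,-0.1,0,-1],[0,0,0,0,-1],[0,0,-0.05,0,-1],[0,0,-0.05,0,-1],[0,0,-0.03,0,-1],[0,0,0,0,-1],[0,0,0,0,-1]]'; python3 -m crank '[[0,0,-0.015,0,-1],[0,0,-0.005,0,-1],[0,0,0,0,-1],[0,0,0,0,-1],[0,0,0,0,-1]]'
```

```text
clock: 37.85
tcp_pos: [0.5211, 0.3836, 0.0097]
orientation: [-2.441, -1.978, 0.001]
contact_force: [0.4, 0.1, -1.6]
grip_width: 0.0489
gripper_force: 37.0
clock: 38.27
tcp_pos: [0.5213, 0.3837, 0.0061]
orientation: [2.441, 1.978, 0.001]
contact_force: [0.2, -0.9, -0.1]
grip_width: 0.049
gripper_force: 37.0
```

```bash
python3 -m crank '[[0,0,-0.008,0,-1],[0,0,-0.003,0,-1],[0,0,0,0,-1],[0,0,0,0,-1],[0,0,0,0,-1]]'; python3 -m crank '[[0,0,-0.004,0,-1],[0,0,0,0,-1],[0,0,0,0,-1]]'
```

```text
clock: 38.68
tcp_pos: [0.5211, 0.3835, 0.0035]
orientation: [2.441, 1.978, -0.0]
contact_force: [0.0, -0.4, -1.6]
grip_width: 0.0489
gripper_force: 37.0
clock: 38.93
tcp_pos: [0.5212, 0.3836, 0.0033]
orientation: [2.441, 1.977, 0.0]
contact_force: [-1.4, -1.8, 5.2]
grip_width: 0.0492
gripper_force: 37.5
```

Contact is gentle. Release, retreat and take a final look.

```bash
python3 -m crank '[[0,0,0,0,0.4],[0,0,0,0,0.6],[0,0,0,0,0.8],[0,0,0,0,1],[0,0,0,0,1],[0,0,0.1,0,1],[0,0,0.2,0,1],[0,0,0.2,0,1]]'; python3 -m crank '[[0,0,0.2,0,1],[-0.05,-0.18,0,0,1],[-0.05,-0.18,0,0,1],[-0.05,-0.18,0,0,1],[-0.05,-0.18,0,0,1],[0,0,0,0,1],[0,0,0,0,1],[0,0,0,0,1]]'
python3 - <<'E'
from h import *
import cv2
S=r.grab_frame('scene');D=r.grab_frame('side')
def up(I,x,y):return cv2.resize(I[y:y+60,x:x+80],(400,300),interpolation=cv2.INTER_CUBIC)
cv2.imwrite('pics/fin.png',np.vstack([np.hstack([up(S,180,150),up(S,410,250)]),np.hstack([up(D,346,245),up(D,274,105)])]))
print(proj('scene',(.466,.026,.03)))
a=cv2.imread('pics/scene0.png')
for I in(a,S):
    h=cv2.cvtColor(I,40);m=cv2.inRange(h,(108,150,60),(125,255,255))[160:220,300:360];print('vial cap',cv2.moments(m,True)['m00'],np.argwhere(m).mean(0)+[160,300])
E
```

```text
clock: 39.6
tcp_pos: [0.5199, 0.3826, 0.1023]
orientation: [-2.44, -1.978, 0.006]
contact_force: [0.9, 0.4, 0.9]
grip_width: 0.0854
gripper_force: 0.0
clock: 40.27
tcp_pos: [0.4815, 0.2401, 0.1432]
orientation: [-2.441, -1.977, -0.002]
contact_force: [0.3, 0.8, 1.5]
grip_width: 0.0854
gripper_force: 0.0
[333.03665712 190.81047726]
vial cap 83.0 [184.02409639 331.37349398]
vial cap 83.0 [184.02409639 331.37349398]
```

View pics/fin.png

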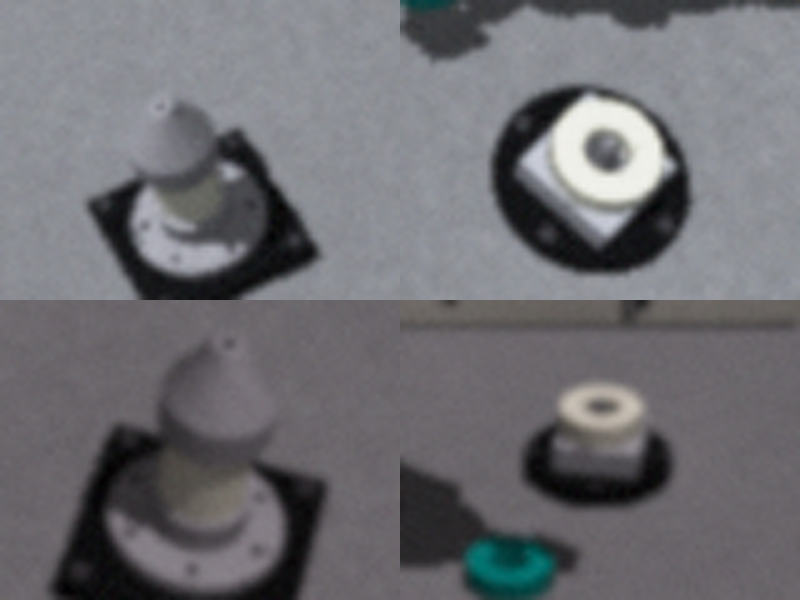

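Both stacks are complete and lie flat: the cone tip is at scene (212,171) and the ring at (451,280). The vial cap hasn't moved.

```bash
python3 -c "
from bench import r
print(r.hand_in())"
```

```text
the job is handed in; nothing more can be done
None
```

Both stacks are rebuilt in the order asked and look flat in the last pictures, the vial hasn't moved, and I handed the job in at about 40 s; the hand-in gave no verdict.

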